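Clamp a plate and mark its drill spot with the automatic centre punch

ROBOT

A 6-joint arm with a two-finger parallel gripper is mounted at the origin on a cart in front of the work surface, level with it; the furniture and walls round the work are solid. World frame = base frame: x ahead of the robot, y to its left, z up, the work surface at z = 0. Lengths are in m, angles in degrees, forces in N, time in s.
With the tool pointing down it reaches from about 0.375 to 0.9 m from the base axis. Payload 3.1 kg.
Tool frame: the origin (TCP) lies on the centre line of the jaws, within the pads' length; the fingertips stand 25 mm ahead of it and the grasp point (between the pads) lies 6 mm ahead of it; y points along the fingers, x is the direction in which the jaws open and shut, and the axes are right-handed (so a half turn about y gives the same grasp; the last joint's range is limited). The gripper opens to 87 mm and grips with 3 to 60 N. Pads are 19 mm wide; open, the fingers measure 117 mm over their backs; the gripper's body (75 mm by 190 mm) begins 51 mm behind the grasp point.
Start: joints at [-86.259, 30.224, 82.088, -0, 67.689, -10.227], TCP at [0.151, -0.606, 0.248] pointing down, gripper open.
Joint ranges: [-176.69, 176.69], [-43.24, 126.21], [12.49, 139.97], [-82, 262], [0, 151.66], [-163.58, 163.58]. Speed limits (degrees/s): [159.86, 159.86, 180, 180, 180, 180].

INTERFACE

Orientations are given as a 3x3 rotation matrix whose columns are the frame's x, y, z axes.
In Python, from rig import * gives the robot as it stands.
- The arm moves only by the tool play_rows, never from a script. Its argument "commands" is a list of rows, each a list of 2 entries, a list of its own where there are three numbers: the shift along the world's x, y, z in m, then the turn, a rotation vector about the world's x, y, z in rad. A call has 1 to 10 rows; each row is the pose to reach, as a shift and turn from the pose commanded when the call began; what a row does not reach only later rows make up. A row lasts 1/8 s, in which the tool goes at most 62.5 mm and 10.7 degrees, less where a joint would pass 70% of its speed; a pose out of reach is approached as far as the arm can. A call with a gripper value outside its range is refused whole. "gripper" is the finger opening in m, from 0 to 0.087, set as the call begins (left out, the last holds). The fingers move at their own pace and stop on an object; the grip force is fixed at half the most. Time passes only in rows, so rows that repeat a pose let the fingers close. It gives the time, the measured TCP pose, the force and the opening at its end, in the units of the state.
- read_state(): the state, without advancing time (a new reading comes with each control period).
- capture(name): name is "side" or "top"; returns a dict with "frame" (400x640x3 uint8, red, green, blue), "depth" (400x640 float32, m along the optical axis (not along the pixel's ray), 0 where there is no reading), "mtx" (3x3 intrinsics, pixels), "dist_coeffs" ([k1, k2, p1, p2, k3] as OpenCV has them; the pictures are not rectified), "cam_to_world" (4x4, takes a point from camera to world coordinates). Camera axes: x right, y down, z forward; pixel columns grow to the right and rows downward; lengths in m; the calibration is good to about 2 mm. A picture is of the moment at which its call begins.
- hand_in(): hands the job in, once; it reports no verdict.
The state is a dict: "time_s": time; "joint_positions": joint angles; "qvel": joint speeds; "tau": joint torques, N m; "position": TCP position; "tcp_rot": TCP orientation; "force": force on the tool from outside, world axes, zero at the start; "moment": the same for the moment, N m; "opening": opening from 0.0 (shut) to 1.0 (fully open).
Only numpy, scipy, OpenCV 4.12 (cv2) and the standard library are available. Lean on these libraries where they do the work, as an engineer would, in place of code of your own. Each camera call takes 0.05 s, during which the arm holds its last target. There are 200 camera calls.

TASK

A new aluminium link plate for the wire cutter needs its drill spot marked. Slide the gate of the marking fixture fully open, lay the plate that has no hole flat between the fixture's pins, lines up, and slide the gate fully shut over the plate's end; then take the spring-loaded centre punch out of its wooden stand, hold it upright with its point on the crossed lines, press it straight down until its spring snaps and the point goes fully in, and put it back upright in its stand. Punch nowhere else, and leave the drilled plate and all other things where they are.

Things in the scene. Friction and masses are not known exactly. Their poses are not given: they have to be found in the camera images.
- pocket (a point): centre of the fixture's pocket on its base's upper face, 8 mm above the table; axes as the fixture's (x along it, toward the gate). Eight domed pins, 6 mm thick, 8 mm high, fence a pocket 95 mm (x) by 41 mm (y): side pins at x +-34, y +-23.5 mm, end pins at x +-50.5, y +-10 mm. The plate lies in it with its length along x, either way round; its long sides are free for fingers within x +-30 mm
- gate (a joint): slide of the gate, m: 0 fully shut (its tongue covers the last 22 mm of the plate's +x end, with 1.5 mm to spare above a seated plate), 0.045 fully open (tongue 23 mm clear of the plate); opens toward the fixture's +x; about 2 N of friction, stays where it is left
- blank_center (a point): centre of the plate to be marked: plain aluminium 90x36x12 mm (length along its x, width along y), no hole, two fine dark scribed lines that cross in the middle of its upper face; 105 g; lies flat on the table, crossed lines up
- mark (a point): the crossing of the scribed lines on that plate: middle of its upper face, 6 mm above its centre
- drilled_center (a point): centre of the other plate, which is to be left alone: same outline 90x36x12 mm, with a 17 mm hole through its middle
- stand_top (a point): middle of the upper face of the punch's stand: a fixed wooden block 64x64x44 mm with a square 23 mm hole right through from above; z up
- punch_grip (a point): middle of the punch's dark cylindrical grip (26 mm across, 54 mm tall); z up along its axis. Below it a collar 40 mm across, 6 mm thick, underside 33 mm below this point; then a 14 mm nose and a thin pin whose point (pin out) is 67 mm below. Domed top 39 mm above. 200 g. Hangs upright in the stand, collar on the stand's top, up to 4.5 mm sideways play
- punch_point (a point): the point of the punch's pin
- punch_tip (a joint): how far the pin is pushed into the punch, m: 0 out, 0.009 fully in. Its spring resists with 4 N at first and about 12 N at 4 mm, then snaps: resistance drops to about 3 N at 9 mm, where the pin meets a hard stop. Comes out again by itself when lifted
- sample_cup_1: small steel cup, 64 mm across, 34 mm tall; origin at the centre of its underside; bystander
- sample_cup_2: small steel cup, 68 mm across, 34 mm tall; origin at the centre of its underside; bystander
- bark_1: broken piece of dark chocolate, 54x48x12 mm; origin at the centre of its underside; bystander
- bark_3: broken piece of dark chocolate, 47x54x12 mm; origin at the centre of its underside; bystander
- tape_roll_blue: roll of tape lying flat, 100 mm across, 24 mm tall; origin at the centre of its underside; bystander
- squeeze_bottle_3: upright squeeze bottle, 50 mm across, 162 mm tall; origin at the centre of its underside; bystander
- fixture: the marking fixture, fixed; origin on the table under the pocket's centre; x along its length toward the gate's channel, y across, z up. Aluminium base 76 mm wide, 8 mm thick, from x = -62 to +156 mm; the channel, from x = 56 to 154 mm, 53 mm wide, rises to 29.5 mm above the table
- gate_knob (a point): on the gate's upright knob, moving with it: 12 mm thick along the slide, 26 mm wide across, 36 mm tall, its top 12.5 mm above this point. The point is 50 mm above the table, at x = 70 mm + gate value from the pocket's centre; its x axis is the slide's opening direction. Top of the steel tongue below it: 26.5 mm above the table
Not all that is in view belongs to the job. What is shaped like the part that bears stand_top but blue or orange is not meant.

How it is judged:
By the outcome, as a careful person would: the job done as asked, in the order asked, and still so for the second after the job is handed in, with the robot touching nothing.
It also fails if it takes over 72 s, if anything falls off the work surface, if the arm or the gripper's body presses on something with over 40 N, if the wrist force passes 120 N, or if a joint passes its speed limit or range.

## Working session

There is one attempt and no reset: what is moved stays moved. The work goes in short steps, Python scripts to look and compute and a tool call to move; the robot and the scene stay as the last step left them, time stands still between calls to the robot, and variables do not carry over. Pictures are saved under pics/ and viewed, about 8 in all and at most 12, crops included, and the job is handed in when it is done.

Besides the shell and the picture viewer there is one more tool, called after "Emit:" as name(argument=value, ...), one argument or row to a line, values as JSON. play_rows: Moves the arm, as the interface text tells. Its arguments: {"type":"object","properties":{"commands":{"type":"array"},"gripper":{"type":"number"}},"required":["commands"]}

```bash
mkdir -p pics
cat > h.py <<'E'
from rig import *
import numpy as np, cv2
def save(c,n,crop=None,s=1):
    f=c["frame"][:,:,::-1]
    if crop: x0,y0,x1,y1=crop; f=f[y0:y1,x0:x1]
    cv2.imwrite("pics/"+n,cv2.resize(f,None,fx=s,fy=s,interpolation=cv2.INTER_CUBIC))
def ray(c,uv):
    p=cv2.undistortPoints(np.array(uv,float).reshape(-1,1,2),c["mtx"],np.array(c["dist_coeffs"])).reshape(-1,2)
    d=np.c_[p,np.ones(len(p))]@c["cam_to_world"][:3,:3].T
    return c["cam_to_world"][:3,3],d
def onz(c,uv,z):
    o,d=ray(c,uv); return o+d*((z-o[2])/d[:,2])[:,None]
def dep(c,uv):
    o,d=ray(c,uv); return np.array([o+dd*c["depth"][int(v),int(u)] for dd,(u,v) in zip(d,uv)])
def cloud(c):
    uv=np.stack(np.meshgrid(np.arange(640),np.arange(400)),-1).reshape(-1,2)
    o,d=ray(c,uv); P=o+d*c["depth"].reshape(-1,1); P[c["depth"].ravel()==0]=np.nan
    return P.reshape(400,640,3)
E
python3 - <<'E'
from h import *
for n in("top","side"):
    c=capture(n); save(c,n+"0.png",s=1.25); print(n,c["cam_to_world"].round(3).tolist(),c["mtx"].tolist(),c["dist_coeffs"])
s=read_state(); print(s)
E
```

```text
top [[-0.018, -0.993, 0.115, 0.469], [-1.0, 0.018, -0.001, 0.003], [-0.002, -0.115, -0.993, 1.227], [0.0, 0.0, 0.0, 1.0]] [[440.1420153819822, 0.0, 321.9548875822492], [0.0, 440.1420153819822, 201.89209203995998], [0.0, 0.0, 1.0]] [-0.06470104  0.          0.          0.          0.        ]
side [[0.92, -0.237, 0.313, 0.25], [-0.392, -0.521, 0.758, -0.809], [-0.016, -0.82, -0.572, 0.647], [0.0, 0.0, 0.0, 1.0]] [[378.7552558567224, 0.0, 316.62736862544864], [0.0, 378.7552558567224, 203.5946270120013], [0.0, 0.0, 1.0]] [-0.05068033  0.          0.          0.          0.        ]
{'time_s': 0.1, 'joint_positions': array([-8.62594453e+01,  3.02734172e+01,  8.21471124e+01, -2.07289636e-03,
        6.76914325e+01, -1.02263100e+01]), 'qvel': array([ 0.0609959 , -0.10179915, -0.16769871,  0.02175349,  0.08651369,
        0.1061427 ]), 'tau': array([-4.40350595e-04, -4.40984881e+01, -1.77150553e+01,  6.35050214e-02,
        5.34176943e-02, -5.20238461e-05]), 'position': array([ 0.15084017, -0.60590202,  0.24668257]), 'tcp_rot': array([[ 2.41373917e-01, -1.60882784e-04,  9.70432175e-01],
       [-9.70430271e-01,  1.94775808e-03,  2.41373767e-01],
       [-1.92900000e-03, -9.99998090e-01,  3.14012475e-04]]), 'force': array([ 0.42619506, -0.22331941, -0.85740797]), 'moment': array([3.84611847e-05, 2.30007599e-03, 1.04417421e-02]), 'opening': 0.9992467765859899}
```

View pics/top0.png

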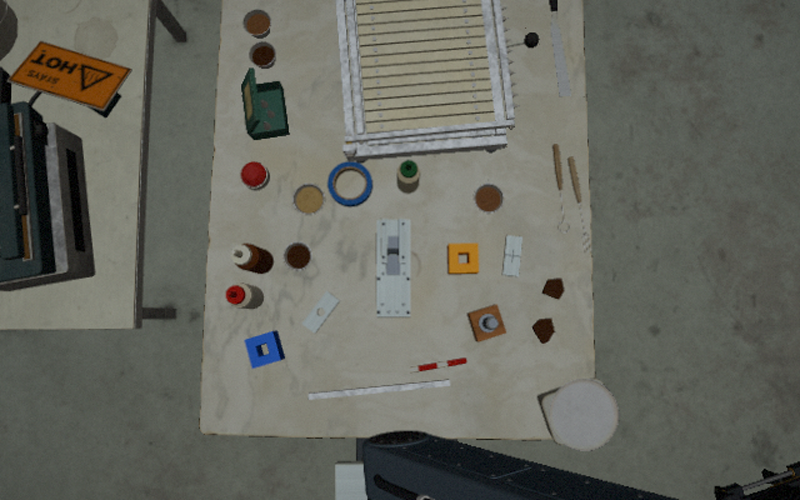

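View pics/side0.png

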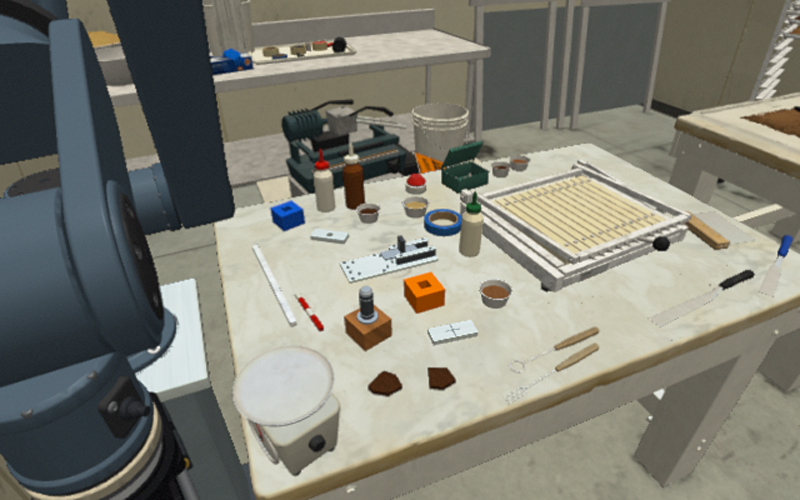

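The top view shows two plates: plain with crossed lines at about (410,205) in the original picture, drilled at (257,250). The stands are wooden at (389,258) with the punch in it, orange at (370,207) and blue at (212,279). The fixture is at (315,214), gate on its far end. My choice is plate (410,205) and the wooden stand. Next: a close crop and measurements.

Run:
```python
from h import *
a=capture("top"); b=capture("side")
def rs(c,cr,s):
    x0,y0,x1,y1=cr; return cv2.resize(c["frame"][y0:y1,x0:x1,::-1],None,fx=s,fy=s,interpolation=cv2.INTER_CUBIC)
A=rs(a,(240,165,440,280),4); B=rs(b,(260,180,400,290),4)
cv2.imwrite("pics/c1.png",A); cv2.imwrite("pics/c2.png",B)
P=cloud(a); Z=P[...,2]
hsv=cv2.cvtColor(a["frame"],cv2.COLOR_RGB2HSV)
def comp(m,n,seed=None):
    k,l,st,ce=cv2.connectedComponentsWithStats(m.astype(np.uint8))
    for i in range(1,k):
        if st[i,4]>25:
            ys,xs=np.where(l==i); r=cv2.minAreaRect(np.c_[xs,ys].astype(np.float32))
            print(n,st[i].tolist(),ce[i].round(1),np.round(r[0],1),np.round(r[1],1),round(r[2],1),"z",np.nanmedian(Z[l==i]).round(4),"xy",np.nanmean(P[l==i],0).round(4))
roi=np.zeros((400,640),bool); roi[165:290,190:450]=1
print("table z",np.nanmedian(Z[300:310,250:400]))
comp(roi&(Z>.0055)&(Z<.02),"low")
comp(roi&(Z>.022)&(Z<.05),"mid")
comp(roi&(Z>.05),"high")
```

```text
table z 0.0005792206273351752
low [382, 165, 15, 4, 33] [389.4 166.4] [389.  166.5] [14.  3.] -0.0 z 0.0183 xy [ 0.7055 -0.188   0.0174]
low [300, 175, 29, 78, 1224] [313.7 224.4] [314.  213.5] [28. 77.] 0.0 z 0.0089 xy [0.548  0.0263 0.0091]
low [310, 175, 9, 13, 109] [314.  180.9] [314. 181.] [12.  8.] 90.0 z 0.0086 xy [0.6698 0.0237 0.0087]
low [402, 188, 16, 34, 429] [409.3 204. ] [409.2 204.5] [13.3 33.2] 5.7 z 0.0123 xy [ 0.5993 -0.2407  0.0121]
low [233, 195, 15, 9, 50] [240.3 198.2] [240.  198.5] [12.8  8.6] 33.7 z 0.0183 xy [0.6234 0.2288 0.0183]
low [234, 205, 8, 10, 33] [237.1 209.7] [237.5 209.5] [7. 9.] 0.0 z 0.019 xy [0.5915 0.2376 0.0182]
low [434, 221, 16, 18, 198] [442.7 229.9] [441.5 229.5] [17. 15.] 90.0 z 0.0117 xy [ 0.5254 -0.3311  0.0115]
low [242, 233, 30, 33, 415] [256.6 249.1] [256.6 249.1] [13.3 33.2] 37.4 z 0.0122 xy [0.4823 0.1845 0.0124]
low [426, 255, 18, 20, 245] [435.1 263.5] [436.  263.5] [18.8 16.5] 63.4 z 0.0114 xy [ 0.4334 -0.3058  0.0113]
low [352, 286, 21, 4, 51] [364.5 288.1] [362.  287.5] [ 3. 20.] 90.0 z 0.0118 xy [ 0.3711 -0.1093  0.0121]
mid
[... 676 characters left out ...]
237.4] [ 8.1 18.1] 6.3 z 0.034 xy [0.5137 0.3194 0.0358]
mid [374, 243, 31, 30, 446] [388.5 257.9] [389. 258.] [24.7 24.7] 71.6 z 0.0441 xy [ 0.4519 -0.1728  0.0436]
mid [195, 265, 32, 25, 526] [210.6 278.1] [210.3 279.1] [24.2 26.3] 74.7 z 0.0439 xy [0.4064 0.3038 0.0429]
high [190, 194, 25, 24, 464] [200.9 205.6] [202.  205.5] [23. 24.] 90.0 z 0.1173 xy [0.5936 0.3112 0.1162]
high [309, 198, 10, 6, 49] [313.5 200.1] [313.5 200.5] [5. 9.] 90.0 z 0.0628 xy [0.6089 0.025  0.0624]
high [190, 226, 17, 21, 297] [197.  236.3] [198. 236.] [20. 16.] 90.0 z 0.1069 xy [0.5162 0.3242 0.1037]
high [383, 251, 16, 15, 159] [390.5 257.9] [389.9 258. ] [15.  13.8] 36.9 z 0.1045 xy [ 0.4524 -0.171   0.0879]
```

View pics/c1.png

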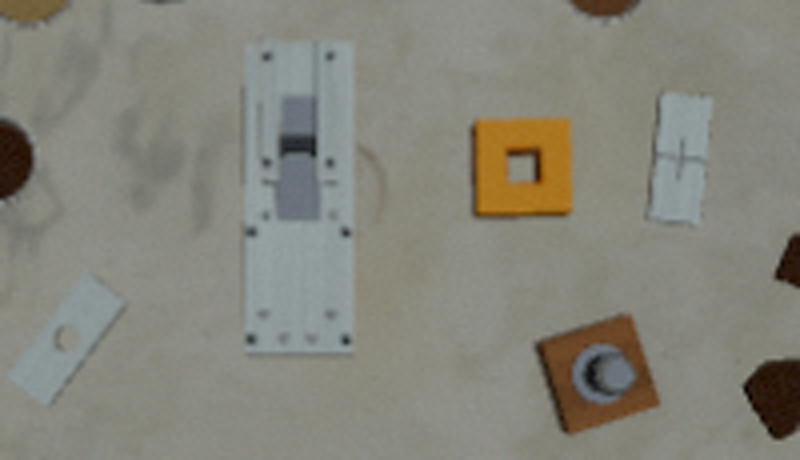

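View pics/c2.png

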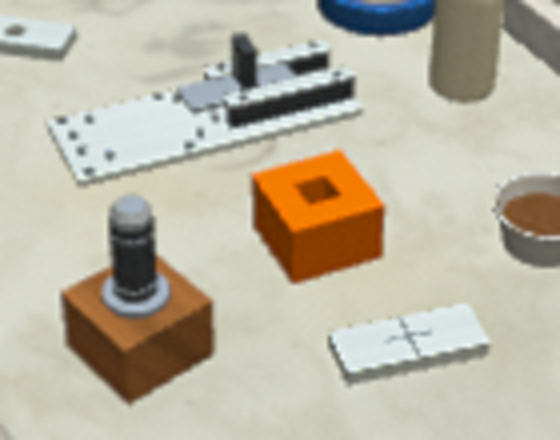

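The crops confirm that the plate at (410,205) has crossed lines, the one at (257,250) has the hole, and the wooden stand at (389,258) holds the punch. Now precise metric fits.

```bash
cat > fit.py <<'E'
from h import *
def region(c,roi,zlo,zhi,zp):
    """pixels whose height lies in the band, within world box roi; cast onto plane zp"""
    P=cloud(c); m=(P[...,2]>zlo)&(P[...,2]<zhi)&(P[...,0]>roi[0])&(P[...,0]<roi[1])&(P[...,1]>roi[2])&(P[...,1]<roi[3])
    k,l,st,_=cv2.connectedComponentsWithStats(m.astype(np.uint8)); i=1+np.argmax(st[1:,4]); m=l==i
    ys,xs=np.where(m); return onz(c,np.c_[xs,ys],zp)[:,:2],m
def rect(X):
    r=cv2.minAreaRect((X*1000).astype(np.float32)); return np.round(r[0],1),np.round(r[1],1),round(r[2],1)
def pca(X):
    m=X.mean(0); w,v=np.linalg.eigh(np.cov((X-m).T)); d=v[:,1]; d=d*np.sign(d[0]); return (m*1000).round(1),round(np.degrees(np.arctan2(d[1],d[0])),2),(np.sqrt(12*w)*1000).round(1)
E
python3 - <<'E'
from fit import *
for n in("top","side"):
    c=capture(n); print(n)
    X,m=region(c,(.53,.67,-.30,-.19),.006,.018,.012); print("blank",rect(X),pca(X))
    X,m=region(c,(.36,.72,-.04,.09),.004,.0145,.008); print("fix base",rect(X),pca(X), "x range",X.min(0),X.max(0))
    Y=X[(X[:,0]<.55)]; print("near half",pca(Y),rect(Y))
    X,m=region(c,(.36,.72,-.04,.09),.027,.033,.0295); print("channel",rect(X),pca(X))
    X,m=region(c,(.36,.72,-.04,.09),.056,.07,.0625); print("knob",rect(X),pca(X),len(X))
    X,m=region(c,(.38,.52,-.25,-.1),.041,.0455,.044); print("stand",rect(X),pca(X))
    X,m=region(c,(.38,.52,-.25,-.1),.108,.15,.122); print("punch dome",rect(X),pca(X),len(X))
    P=cloud(c); q=(P[...,2]>.03)&(abs(P[...,0]-.452)<.06)&(abs(P[...,1]+.171)<.06); print("punch maxz",np.nanmax(P[...,2][q]))
    # per-row midline of base
    if n=="top":
        P=cloud(c); m=(P[...,2]>.004)&(P[...,0]<.72)&(abs(P[...,1]-.025)<.055)&(P[...,0]>.38)
        L=[]
        for v in range(178,252):
            u=np.where(m[v])[0]
            if len(u)>15: L.append(onz(c,[[u[0]-.5,v],[u[-1]+.5,v]],.008))
        L=np.array(L); mid=L.mean(1); print(np.abs(L[:,0,1]-L[:,1,1]).mean(),len(L)); p=np.polyfit(mid[:,0],mid[:,1],1); print("midline y at .45,.55",np.polyval(p,[.45,.55]),"yaw",np.degrees(np.arctan(p[0])),"std",np.std(mid[:,1]-np.polyval(p,mid[:,0])))
        g=cv2.cvtColor(c["frame"],cv2.COLOR_RGB2GRAY); print(onz(c,[[314,175.0-.5],[314,252.5]],.008))
E
```

```text
top
blank (array([ 599.4, -242.2]), array([40. , 89.9]), 80.7) (array([ 599., -241.]), np.float64(-8.7), array([37.1, 90.5]))
fix base (array([577.7,  25.3]), array([ 78.2, 217.8]), 88.9) (array([549.1,  25.9]), np.float64(-1.6), array([ 87.7, 195.5])) x range [ 0.4686004 -0.0154821] [0.6872248  0.06546283]
near half (array([509.9,  27. ]), np.float64(-10.6), array([76.9, 80.7])) (array([508.9,  26.4]), array([77.2, 80.2]), 89.2)
channel (array([623.3,  25.3]), array([ 52., 119.]), 88.9) (array([626.4,  23.7]), np.float64(-1.77), array([ 58.9, 110.6]))
knob (array([609.3,  24.9]), array([24. , 10.7]), 88.9) (array([608.9,  24.8]), np.float64(-90.0), array([12.8, 26. ])) 47
stand (array([ 451.9, -174.5]), array([63.8, 63.9]), 16.9) (array([ 453.8, -167.3]), np.float64(-14.79), array([59.9, 81.1]))
punch dome (array([ 452.1, -173.3]), array([22.2, 22.4]), 62.3) (array([ 452.2, -173.3]), np.float64(-77.7), array([20.3, 21.5])) 72
punch maxz 0.12063824168938075
0.08296364178392855 74
midline y at .45,.55 [0.02830423 0.0260356 ] yaw -1.2996045689327003 std 0.004022692822278962
[[0.6879615
[... 343 characters left out ...]
0.02060915] [0.68373461 0.06413201]
near half (array([507.6,  21.4]), np.float64(0.02), array([80.8, 84.5])) (array([508.2,  22.8]), array([81. , 84.7]), 88.4)
channel (array([621.6,  20.9]), array([ 55.3, 122.4]), 84.8) (array([617.1,  12.3]), np.float64(-15.99), array([ 42.7, 112.2]))
knob (array([604.9,  20. ]), array([30.3, 13.2]), 86.5) (array([604.8,  19.5]), np.float64(80.82), array([13.4, 30.2])) 27
stand (array([ 449.8, -177.8]), array([66.1, 67.5]), 17.2) (array([ 446.9, -185.8]), np.float64(-23.46), array([61.4, 79.5]))
punch dome (array([ 445.5, -190.9]), array([27.4, 21.5]), 51.5) (array([ 445.5, -191.1]), np.float64(71.68), array([20.4, 24.9])) 68
punch maxz 0.11672478149368759
```

Emit:
play_rows(
  commands=[
    [[0.03,0.042,0],[0,0,-0.026]],
    [[0.06,0.084,0],[0,0,-0.053]],
    [[0.09,0.126,0],[0,0,-0.08]],
    [[0.12,0.168,0],[0,0,-0.106]],
    [[0.15,0.21,0],[0,0,-0.132]],
    [[0.18,0.252,0],[0,0,-0.159]],
    [[0.21,0.294,0],[0,0,-0.185]],
    [[0.24,0.336,0],[0,0,-0.212]],
    [[0.27,0.378,0],[0,0,-0.238]],
    [[0.3,0.42,0],[0,0,-0.265]],
  ],
  gripper=0.06,
)

```text
time_s: 1.55
position: [0.4519, -0.1852, 0.2478]
tcp_rot: [[-0.022, 0.001, 1.0], [-1.0, -0.0, -0.022], [0.0, -1.0, 0.001]]
force: [0.2, 0.1, 0.2]
opening: 0.69
```

Emit:
play_rows(
  commands=[
    [[0.03,0.042,-0.02],[0,0,0]],
    [[0.06,0.084,-0.04],[0,0,0]],
    [[0.09,0.126,-0.07],[0,0,0]],
    [[0.12,0.168,-0.1],[0,0,0]],
    [[0.156,0.209,-0.13],[0,0,0]],
    [[0.156,0.209,-0.148],[0,0,0]],
    [[0.156,0.209,-0.148],[0,0,0]],
  ],
)

```text
time_s: 2.42
position: [0.6051, 0.0227, 0.0978]
tcp_rot: [[-0.02, -0.005, 1.0], [-1.0, 0.0, -0.02], [-0.0, -1.0, -0.005]]
force: [0.8, 0.4, -0.1]
opening: 0.69
```

Run:
```python
from h import *
s=read_state(); print(s["time_s"],s["position"],s["tcp_rot"].round(3).tolist(),s["opening"],s["force"])
a=capture("side"); b=capture("top")
f=np.vstack([cv2.resize(c["frame"][y0:y0+120,x0:x0+200,::-1],None,fx=4,fy=4)[:, :][::1] for c,x0,y0 in((a,250,120),)])
cv2.imwrite("pics/k1.png",f)
```

```text
2.425 [0.60509596 0.02272142 0.09779329] [[-0.02, -0.005, 1.0], [-1.0, 0.0, -0.02], [-0.0, -1.0, -0.005]] 0.6898962383442623 [ 0.80499636  0.41066136 -0.08762696]
```

View pics/k1.png

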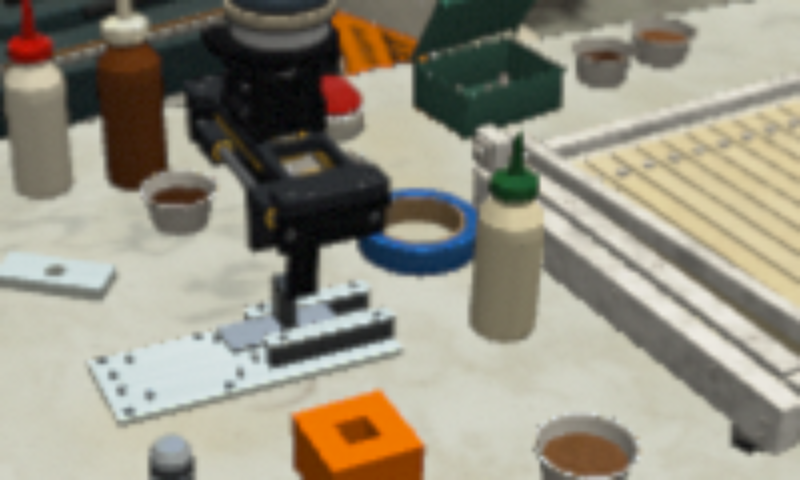

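The fingers hover over the knob, with their tips just above it. Next: descend, close and pull.

Emit:
play_rows(
  commands=[
    [[0,0,-0.02],[0,0,0]],
    [[0,0,-0.038],[0,0,0]],
    [[0,0,-0.038],[0,0,0]],
  ],
)

```text
time_s: 2.9
position: [0.6057, 0.0218, 0.0608]
tcp_rot: [[-0.023, -0.003, 1.0], [-1.0, 0.0, -0.023], [-0.0, -1.0, -0.003]]
force: [-0.3, -0.3, 0.1]
opening: 0.691
```

Emit:
play_rows(
  commands=[
    [[0,0,0],[0,0,0]],
    [[0,0,0],[0,0,0]],
    [[0,0,0],[0,0,0]],
    [[0,0,0],[0,0,0]],
  ],
  gripper=0.0,
)

```text
time_s: 3.4
position: [0.6071, 0.0228, 0.0619]
tcp_rot: [[-0.022, 0.001, 1.0], [-1.0, 0.0, -0.022], [-0.0, -1.0, 0.001]]
force: [0.4, 11.0, 2.0]
opening: 0.325
```

Emit:
play_rows(
  commands=[
    [[0.008,0,0],[0,0,0]],
    [[0.016,0,0],[0,0,0]],
    [[0.024,-0.0005,0],[0,0,0]],
    [[0.032,-0.0005,0],[0,0,0]],
    [[0.036,-0.0005,0],[0,0,0]],
    [[0.036,-0.0005,0],[0,0,0]],
  ],
)

```text
time_s: 4.15
position: [0.6441, 0.0231, 0.0618]
tcp_rot: [[-0.022, 0.002, 1.0], [-1.0, 0.001, -0.022], [-0.002, -1.0, 0.002]]
force: [0.2, 5.1, 3.2]
opening: 0.293
```

Emit:
play_rows(
  commands=[
    [[0.002,0.001,0],[0,0,0]],
    [[0.004,0.001,0],[0,0,0]],
    [[0.004,0.001,0],[0,0,0]],
    [[0.004,0.001,0],[0,0,0]],
  ],
)

```text
time_s: 4.65
position: [0.6445, 0.0232, 0.0617]
tcp_rot: [[-0.021, -0.006, 1.0], [-1.0, 0.0, -0.021], [-0.0, -1.0, -0.006]]
force: [-7.2, 1.5, 8.4]
opening: 0.295
```

Run:
```python
from fit import *
s=read_state(); print(s["position"],s["force"])
c=capture("side")
for n in("top","side"):
    c=capture(n)
    P=cloud(c);ys,xs=np.where((P[...,2]>.022)&(P[...,2]<.0285)&(abs(P[...,0]-.6)<.05)&(abs(P[...,1]-.024)<.014))
    X=onz(c,np.c_[xs,ys],.0265); print(n,X.min(0),X.max(0),len(X))
```

```text
[0.64446088 0.02322032 0.06170564] [-7.19521596  1.45808396  8.39216838]Traceback (most recent call last):
  File "<stdin>", line 7, in <module>
  File "h.py", line 12, in onz
    o,d=ray(c,uv); return o+d*((z-o[2])/d[:,2])[:,None]
        ~~~^^^^^^
  File "h.py", line 8, in ray
    p=cv2.undistortPoints(np.array(uv,float).reshape(-1,1,2),c["mtx"],np.array(c["dist_coeffs"])).reshape(-1,2)
      ~~~~~~~~~~~~~~~~~~~^^^^^^^^^^^^^^^^^^^^^^^^^^^^^^^^^^^^^^^^^^^^^^^^^^^^^^^^^^^^^^^^^^^^^^^^
cv2.error: OpenCV(4.12.0) /io/opencv/modules/calib3d/src/undistort.dispatch.cpp:347: error: (-215:Assertion failed) CV_IS_MAT(_src) && CV_IS_MAT(_dst) && (_src->rows == 1 || _src->cols == 1) && (_dst->rows == 1 || _dst->cols == 1) && _src->cols + _src->rows - 1 == _dst->rows + _dst->cols - 1 && (CV_MAT_TYPE(_src->type) == CV_32FC2 || CV_MAT_TYPE(_src->type) == CV_64FC2) && (CV_MAT_TYPE(_dst->type) == CV_32FC2 || CV_MAT_TYPE(_dst->type) == CV_64FC2) in function 'cvUndistortPointsInternal'
```

Emit:
play_rows(
  commands=[
    [[-0.003,0,0],[0,0,0]],
    [[-0.003,0,0],[0,0,0]],
  ],
  gripper=0.06,
)

```text
time_s: 5.0
position: [0.6447, 0.0223, 0.0614]
tcp_rot: [[-0.021, 0.002, 1.0], [-1.0, -0.001, -0.021], [0.001, -1.0, 0.002]]
force: [0.2, -0.3, 0.8]
opening: 0.44
```

Emit:
play_rows(
  commands=[
    [[0,0,0.04],[0,0,0]],
    [[-0.02,-0.04,0.08],[0,0,0]],
    [[-0.04,-0.09,0.11],[0,0,-0.04]],
    [[-0.045,-0.145,0.11],[0,0,-0.08]],
    [[-0.046,-0.2,0.11],[0,0,-0.127]],
    [[-0.046,-0.25,0.1],[0,0,-0.127]],
    [[-0.046,-0.267,0.06],[0,0,-0.127]],
    [[-0.046,-0.267,0.04],[0,0,-0.127]],
    [[-0.046,-0.267,0.04],[0,0,-0.127]],
  ],
)

```text
time_s: 6.12
position: [0.5968, -0.2443, 0.0994]
tcp_rot: [[-0.148, -0.003, 0.989], [-0.989, 0.002, -0.148], [-0.001, -1.0, -0.003]]
force: [0.1, 0.1, 1.3]
opening: 0.691
```

Run:
```python
from fit import *
s=read_state(); print(s["time_s"],s["position"],s["force"],np.degrees(np.arctan2(s["tcp_rot"][1,0],s["tcp_rot"][0,0])))
for n in("top","side"):
    c=capture(n)
    X,m=region(c,(.36,.72,-.04,.09),.056,.07,.0625); print(n,"knob",rect(X),pca(X),len(X))
    X,m=region(c,(.36,.72,-.04,.09),.004,.0145,.008); print("fix base",rect(X), "x range",X.min(0),X.max(0))
    # highest tip of gripper
    P=cloud(c); 
    if n=="side": save(c,"b1.png",(300,150,420,270),5)
```

```text
6.125 [ 0.59684082 -0.24433102  0.09940463] [0.1083401  0.11321622 1.26682439] -98.53999936361076
top knob (array([644.3,  24.4]), array([24.1, 10.8]), 88.9) (array([645.5,  24.1]), np.float64(89.27), array([11.2, 26.2])) 40
fix base (array([580.5,  25.1]), array([ 83.5, 217.6]), 89.3) x range [ 0.47198392 -0.01686486] [0.68891539 0.06701647]
side knob (array([641.3,  16.8]), array([29.2, 12.5]), 79.8) (array([641.6,  16.9]), np.float64(81.05), array([12.8, 31.7])) 27
fix base (array([563.2,  20.7]), array([ 83.4, 194.8]), 88.9) x range [ 0.46560688 -0.02001048] [0.66017639 0.06413201]
```

View pics/b1.png

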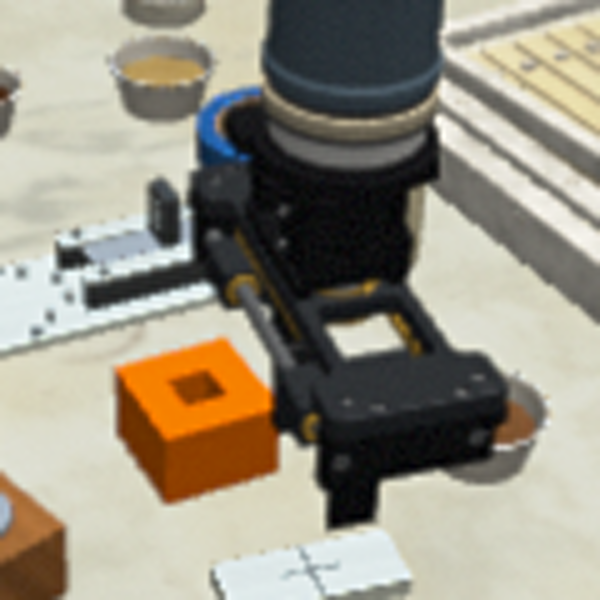

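The gate is open: the knob moved about 36 mm and hit its stop with about 7 N. The fingers stand over the blank, with the crossed lines visible. Next: grip it.

Emit:
play_rows(
  commands=[
    [[0.001,0.001,-0.03],[0,0,0]],
    [[0.001,0.001,-0.06],[0,0,0]],
    [[0.001,0.001,-0.072],[0,0,0]],
    [[0.001,0.001,-0.072],[0,0,0]],
  ],
)

```text
time_s: 6.72
position: [0.5992, -0.2429, 0.0298]
tcp_rot: [[-0.147, 0.0, 0.989], [-0.989, -0.0, -0.147], [0.0, -1.0, 0.0]]
force: [0.2, 0.4, -0.1]
opening: 0.691
```

Emit:
play_rows(
  commands=[
    [[0,0,0],[0,0,0]],
    [[0,0,0],[0,0,0]],
    [[0,0,0],[0,0,0]],
    [[0,0,0],[0,0,0]],
  ],
  gripper=0.0,
)

```text
time_s: 7.22
position: [0.5993, -0.2432, 0.0303]
tcp_rot: [[-0.148, 0.001, 0.989], [-0.989, -0.001, -0.148], [0.0, -1.0, 0.001]]
force: [-0.8, -1.2, 3.1]
opening: 0.407
```

Run:
```python
from fit import *
s=read_state(); print(s["time_s"],s["position"],s["force"],s["opening"]*87,np.degrees(np.arctan2(s["tcp_rot"][1,0],s["tcp_rot"][0,0])))
for n in("top","side"):
    c=capture(n)
    X,m=region(c,(.53,.67,-.30,-.19),.006,.018,.012); print(n,rect(X),pca(X),len(X))
    d=np.array([np.cos(np.radians(8.5)),-np.sin(np.radians(8.5))]); t=X@d; print("ends along length",t.min(),t.max(), "tcp",s["position"][:2]@d)
```

```text
7.225 [ 0.59927641 -0.24320896  0.03031121] [-0.81305997 -1.23479775  3.13112977] 35.414131453212136 -98.49568165027031Traceback (most recent call last):
  File "<stdin>", line 5, in <module>
  File "fit.py", line 5, in region
    k,l,st,_=cv2.connectedComponentsWithStats(m.astype(np.uint8)); i=1+np.argmax(st[1:,4]); m=l==i
                                                                       ~~~~~~~~~^^^^^^^^^^
    return _wrapfunc(a, 'argmax', axis=axis, out=out, **kwds)
    return bound(*args, **kwds)
ValueError: attempt to get argmax of an empty sequence
```

Emit:
play_rows(
  commands=[
    [[0,0,0.03],[0,0,0]],
    [[0,0,0.07],[0,0,0]],
    [[-0.01,0.04,0.09],[0,0,0.02]],
    [[-0.024,0.09,0.09],[0,0,0.04]],
    [[-0.038,0.145,0.09],[0,0,0.07]],
    [[-0.052,0.2,0.09],[0,0,0.1]],
    [[-0.066,0.25,0.08],[0,0,0.127]],
    [[-0.069,0.268,0.06],[0,0,0.127]],
    [[-0.069,0.268,0.035],[0,0,0.127]],
    [[-0.069,0.268,0.035],[0,0,0.127]],
  ],
)

```text
time_s: 8.52
position: [0.5284, 0.0256, 0.063]
tcp_rot: [[-0.02, -0.004, 1.0], [-1.0, 0.001, -0.02], [-0.001, -1.0, -0.004]]
force: [-1.1, 0.5, -1.4]
opening: 0.412
```

Run:
```python
from fit import *
s=read_state(); print(s["time_s"],s["position"],s["force"],s["opening"]*87,np.degrees(np.arctan2(s["tcp_rot"][1,0],s["tcp_rot"][0,0])))
a=capture("side");b=capture("top")
f=np.hstack([cv2.resize(c["frame"][y0:y0+h,x0:x0+w,::-1],(w*k,h*k),interpolation=cv2.INTER_CUBIC) for c,x0,y0,w,h,k in((a,260,170,100,100,5),(b,285,170,60,100,5))])
cv2.imwrite("pics/p1.png",f)
```

```text
8.525 [0.52835361 0.02561033 0.06304969] [-1.05754747  0.52694409 -1.42644196] 35.84670361125509 -91.168232891058
```

View pics/p1.png

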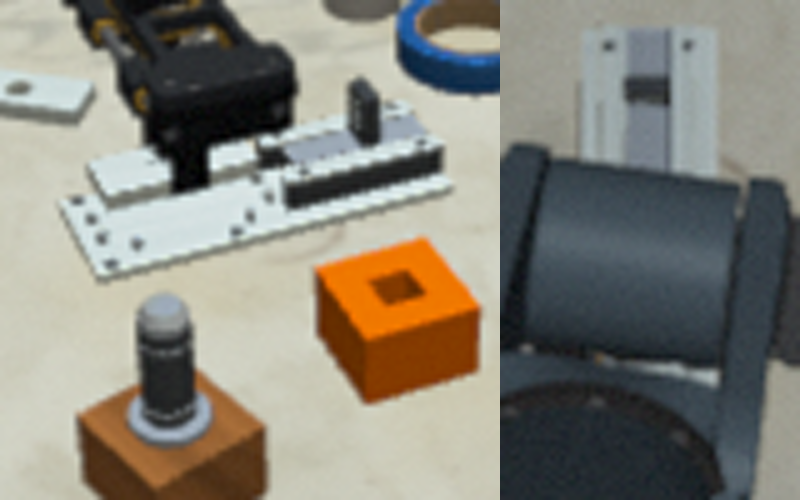

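Run:
```python
from fit import *
c=capture("side"); P=cloud(c); z0=read_state()["position"][2]-.0303+.012; print(z0)
m=(abs(P[...,2]-z0)<.006)&(P[...,0]>.44)&(P[...,0]<.60)&(abs(P[...,1]-.024)<.04)
ys,xs=np.where(m); X=onz(c,np.c_[xs,ys],z0)[:,:2]; d=np.array([1,-.021]);t=X@d
for q in(0,1,2,3,5,8,50,92,97,99,100): print(q,np.percentile(t,q).round(4),end="; ")
lo=X[t<.50]; print(len(X),lo[:,1].min(),lo[:,1].max())
X,m=region(c,(.36,.72,-.04,.09),.004,.0145,.008); print("fix",rect(X),(X@d).min(),np.percentile(X@d,[.2,.5,1,2]),len(X)); q=X[(X[:,0]<.5)]; print(q[:,1].min(),q[:,1].max())
```

```text
0.046775608604037275
0 0.4809; 1 0.4818; 2 0.4825; 3 0.483; 5 0.4845; 8 0.4867; 50 0.5147; 92 0.5625; 97 0.5678; 99 0.5704; 100 0.5715; 213 -0.00018833616591473756 0.04229674858898913
fix (array([574.5,  21. ]), array([ 81. , 219.8]), 88.5) 0.4641241575486453 [0.46597179 0.46656848 0.46699647 0.46831062] 749
-0.016823857222131866 0.06413201177541472
```

Emit:
play_rows(
  commands=[
    [[0.001,0.0005,-0.01],[0,0,0]],
    [[0.001,0.0005,-0.018],[0,0,0]],
    [[0.001,0.0005,-0.022],[0,0,0]],
    [[0.001,0.0005,-0.0255],[0,0,0]],
    [[0.001,0.0005,-0.0265],[0,0,0]],
    [[0.001,0.0005,-0.0265],[0,0,0]],
  ],
)

```text
time_s: 9.43
position: [0.5308, 0.0255, 0.0383]
tcp_rot: [[-0.021, -0.0, 1.0], [-1.0, -0.0, -0.021], [0.0, -1.0, -0.0]]
force: [-0.5, -0.4, 1.5]
opening: 0.406
```

Run:
```python
from fit import *
s=read_state(); print(s["time_s"],s["position"],s["force"],s["opening"]*87)
a=capture("side"); f=cv2.resize(a["frame"][185:265,260:360,::-1],None,fx=7,fy=7,interpolation=cv2.INTER_CUBIC); cv2.imwrite("pics/p2.png",f)
```

```text
9.425 [0.53075637 0.02550079 0.03825966] [-0.54666512 -0.42383505  1.51696806] 35.28397458662193
```

View pics/p2.png

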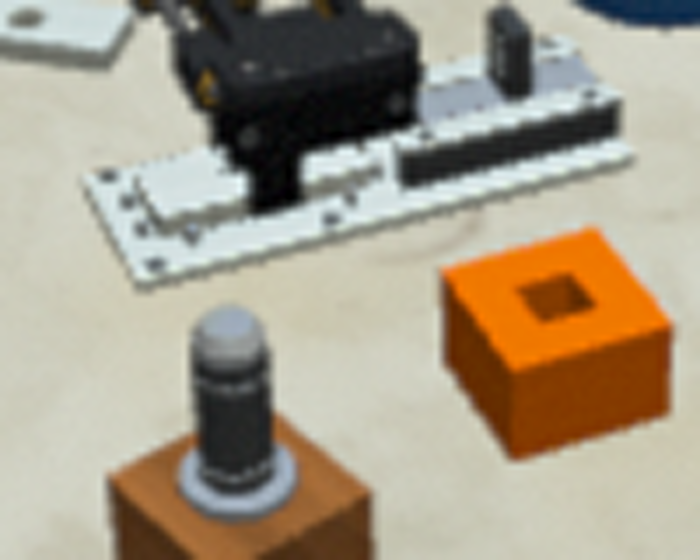

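Emit:
play_rows(
  commands=[
    [[0,0,0],[0,0,0]],
    [[0,0,0],[0,0,0]],
    [[0,0,0.02],[0,0,0]],
    [[0,0,0.06],[0,0,0]],
    [[0.04,-0.001,0.075],[0,0,0]],
    [[0.09,-0.002,0.075],[0,0,0]],
    [[0.114,-0.0025,0.07],[0,0,0]],
    [[0.114,-0.0025,0.07],[0,0,0]],
  ],
  gripper=0.06,
)

```text
time_s: 10.48
position: [0.6463, 0.0229, 0.1077]
tcp_rot: [[-0.021, 0.001, 1.0], [-1.0, -0.0, -0.021], [0.0, -1.0, 0.001]]
force: [-0.6, -0.4, -0.3]
opening: 0.688
```

Run:
```python
from fit import *
s=read_state(); print(s["time_s"],s["position"],s["force"],s["opening"]*87)
a=capture("side"); P=cloud(a)
m=(P[...,2]>.013)&(P[...,2]<.03)&(P[...,0]<.58)&(P[...,0]>.44)&(abs(P[...,1]-.024)<.04); print("plate z",np.nanmedian(P[...,2][m]))
for lo,hi in((.45,.5),(.5,.53),(.53,.56)):
    q=m&(P[...,0]>lo)&(P[...,0]<hi); print(lo,np.percentile(P[...,2][q],[10,50,90]).round(4))
ys,xs=np.where(m); X=onz(a,np.c_[xs,ys],.02); print(rect(X[:,:2]))
```

```text
10.475 [0.64628915 0.02285354 0.10767588] [-0.61108175 -0.44119511 -0.28675985] 59.822156332189216
plate z 0.019707380829036336
0.45 [0.0147 0.0192 0.0212]
0.5 [0.0161 0.0197 0.0217]
0.53 [0.0165 0.02   0.0214]
(array([525.7,  17.4]), array([ 51.9, 104. ]), 88.6)
```

Emit:
play_rows(
  commands=[
    [[0,0,-0.025],[0,0,0]],
    [[0,0,-0.0465],[0,0,0]],
    [[0,0,-0.0465],[0,0,0]],
  ],
)

```text
time_s: 10.9
position: [0.6416, 0.0234, 0.0598]
tcp_rot: [[-0.021, -0.007, 1.0], [-1.0, 0.001, -0.021], [-0.001, -1.0, -0.007]]
force: [0.1, 0.1, -0.4]
opening: 0.691
```

Emit:
play_rows(
  commands=[
    [[0,0,0],[0,0,0]],
    [[0,0,0],[0,0,0]],
    [[0,0,0],[0,0,0]],
    [[0,0,0],[0,0,0]],
  ],
  gripper=0.0,
)

```text
time_s: 11.4
position: [0.6451, 0.023, 0.0621]
tcp_rot: [[-0.021, 0.001, 1.0], [-1.0, -0.0, -0.021], [0.0, -1.0, 0.001]]
force: [-0.2, 0.2, -0.2]
opening: 0.318
```

Emit:
play_rows(
  commands=[
    [[-0.01,0,0],[0,0,0]],
    [[-0.02,0.0005,0],[0,0,0]],
    [[-0.03,0.0005,0],[0,0,0]],
    [[-0.038,0.001,0],[0,0,0]],
    [[-0.043,0.001,0],[0,0,0]],
    [[-0.046,0.001,0],[0,0,0]],
    [[-0.048,0.001,0],[0,0,0]],
    [[-0.048,0.001,0],[0,0,0]],
    [[-0.048,0.001,0],[0,0,0]],
  ],
)

```text
time_s: 12.52
position: [0.5999, 0.0241, 0.062]
tcp_rot: [[-0.022, 0.007, 1.0], [-1.0, -0.0, -0.022], [-0.0, -1.0, 0.007]]
force: [6.7, 2.7, 1.4]
opening: 0.292
```

Emit:
play_rows(
  commands=[
    [[0.0025,0,0],[0,0,0]],
    [[0.0025,0,0],[0,0,0]],
  ],
  gripper=0.06,
)

```text
time_s: 12.78
position: [0.5977, 0.0239, 0.0607]
tcp_rot: [[-0.021, -0.004, 1.0], [-1.0, 0.0, -0.021], [0.0, -1.0, -0.004]]
force: [-0.5, 0.1, 0.1]
opening: 0.442
```

Emit:
play_rows(
  commands=[
    [[0,0,0.04],[0,0,0]],
    [[-0.01,-0.01,0.09],[0,0,0]],
    [[-0.04,-0.05,0.12],[0,0,0]],
    [[-0.07,-0.09,0.128],[0,0,0]],
    [[-0.1,-0.13,0.128],[0,0,0]],
    [[-0.13,-0.17,0.128],[0,0,0]],
    [[-0.1475,-0.2,0.12],[0,0,0]],
    [[-0.1475,-0.2,0.12],[0,0,0]],
  ],
)

```text
time_s: 13.78
position: [0.4495, -0.1771, 0.1807]
tcp_rot: [[-0.025, -0.004, 1.0], [-1.0, 0.002, -0.025], [-0.002, -1.0, -0.004]]
force: [-0.5, 1.1, 0.0]
opening: 0.692
```

Run:
```python
from fit import *
s=read_state(); print(s["time_s"],s["position"],s["force"],s["opening"]*87)
a=capture("side"); b=capture("top")
f=np.hstack([cv2.resize(c["frame"][y0:y0+h,x0:x0+w,::-1],(w*k,h*k),interpolation=cv2.INTER_CUBIC) for c,x0,y0,w,h,k in((a,255,155,100,120,5),(b,285,170,60,120,5))])
cv2.imwrite("pics/g1.png",f)
for n,c in(("top",b),("side",a)):
    X,m=region(c,(.5,.72,-.04,.09),.056,.07,.0625); print(n,"knob",rect(X),pca(X),len(X))
    # mark: dark pixels within plate top area
    g=cv2.cvtColor(c["frame"],cv2.COLOR_RGB2GRAY); 
    uv=np.stack(np.meshgrid(np.arange(640),np.arange(400)),-1).reshape(-1,2)
    W=onz(c,uv,.02).reshape(400,640,3)
    ctr=(.5305,.0262) if n=="top" else (.5272,.0225)
    q=(abs(W[...,0]-ctr[0])<.02)&(abs(W[...,1]-ctr[1])<.016)
    ys,xs=np.where(q); print(ys.min(),ys.max(),xs.min(),xs.max()); print(g[ys.min():ys.max()+1,xs.min():xs.max()+1])
```

```text
13.775 [ 0.44953271 -0.17709212  0.18072785] [-0.45049368  1.07465098  0.03133688] 60.24019641699988
top knob (array([601.2,  25. ]), array([24. , 10.7]), 88.9) (array([601.,  25.]), np.float64(88.9), array([13., 26.])) 48
223 237 308 319
[[161 165 165 164 161 161 160 160 165 165 162 161]
 [162 168 163 162 163 161 159 164 162 164 162 161]
 [155 166 167 164 162 158 146 151 163 164 164 161]
 [143 166 164 163 160 160 132 144 165 161 161 163]
 [147 164 164 161 160 162 135 143 169 165 162 162]
 [146 165 164 162 161 159 141 149 164 164 161 161]
 [143 166 163 163 163 160 145 151 164 167 161 163]
 [134 148 149 145 145 145 132 138 148 146 147 145]
 [137 154 155 151 149 150 137 142 152 154 151 151]
 [142 164 163 159 158 161 145 150 164 163 160 161]
 [145 163 163 160 158 160 147 151 165 160 160 164]
 [143 164 162 160 161 158 149 152 163 165 163 161]
 [143 163 164 159 162 160 146 152 165 161 161 162]
 [143 164 162 160 158 160 155 158 165 165 161 161]
 [144 161 163 162 161 160 161 163 163 162 159 161]]Traceback (most recent call last):
  File "<stdin>", line 7, in <module>
  File "fit.py", line 5, in region
    k,l,st,_=cv2.connectedComponentsWithStats(m.astype(np.uint8)); i=1+np.argmax(st[1:,4]); m=l==i
                                                                       ~~~~~~~~~^^^^^^^^^^
    return _wrapfunc(a, 'argmax', axis=axis, out=out, **kwds)
    return bound(*args, **kwds)
ValueError: attempt to get argmax of an empty sequence
```

View pics/g1.png

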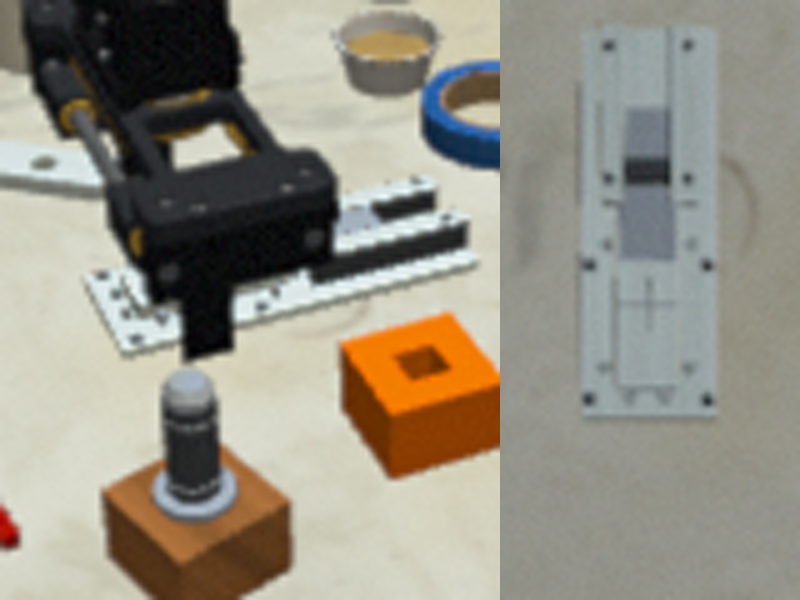

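The top view shows the gate shut over the plate's +x end, with the mark at (314.4,230.4) and the plate inside the pins. The side view shows the fingers in line with the punch. Next: take the punch.

Emit:
play_rows(
  commands=[
    [[0,0,-0.03],[0,0,0]],
    [[0,0,-0.06],[0,0,0]],
    [[0,0,-0.085],[0,0,0]],
    [[0,0,-0.098],[0,0,0]],
    [[0,0,-0.098],[0,0,0]],
  ],
)

```text
time_s: 14.5
position: [0.4518, -0.175, 0.0829]
tcp_rot: [[-0.02, -0.002, 1.0], [-1.0, 0.001, -0.02], [-0.001, -1.0, -0.002]]
force: [1.0, -1.0, 0.8]
opening: 0.689
```

Emit:
play_rows(
  commands=[
    [[0,0,0],[0,0,0]],
    [[0,0,0],[0,0,0]],
    [[0,0,0],[0,0,0]],
    [[0,0,0],[0,0,0]],
    [[0,0,0],[0,0,0]],
  ],
  gripper=0.0,
)

```text
time_s: 15.12
position: [0.452, -0.1761, 0.0839]
tcp_rot: [[-0.021, 0.0, 1.0], [-1.0, -0.0, -0.021], [0.0, -1.0, 0.0]]
force: [-0.8, 0.0, 3.9]
opening: 0.292
```

Run:
```python
from fit import *
s=read_state(); print(s["time_s"],s["position"],s["force"],s["moment"],s["opening"]*87)
c=capture("top"); print("mark top",onz(c,[[314.41,230.37]],.02))
c=capture("side"); g=cv2.cvtColor(c["frame"],cv2.COLOR_RGB2GRAY)
# side mark pixel predicted
w=np.linalg.inv(c["cam_to_world"])@np.array([.5272,.0225,.02,1]); p,_=cv2.projectPoints(w[:3].reshape(1,3),np.zeros(3),np.zeros(3),c["mtx"],np.array(c["dist_coeffs"])); print(p.ravel())
```

```text
15.125 [ 0.45200045 -0.17613376  0.08386555] [-0.82927387  0.04879082  3.86374705] [0.0988916  0.09071148 0.01586777] 25.416157359495575
mark top [[0.53048648 0.0245609  0.02      ]]
[295.1111073  209.08287893]
```

Emit:
play_rows(
  commands=[
    [[0,0,0.02],[0,0,0]],
    [[0,0,0.045],[0,0,0]],
    [[0,0,0.07],[0,0,0]],
    [[0.018,0.046,0.075],[0,0,0]],
    [[0.036,0.092,0.075],[0,0,0]],
    [[0.054,0.138,0.07],[0,0,0]],
    [[0.072,0.184,0.06],[0,0,0]],
    [[0.0785,0.2,0.04],[0,0,0]],
    [[0.0785,0.2,0.018],[0,0,0]],
    [[0.0785,0.2,0.018],[0,0,0]],
  ],
)

```text
time_s: 16.48
position: [0.5286, 0.0247, 0.0997]
tcp_rot: [[-0.021, -0.005, 1.0], [-1.0, 0.001, -0.021], [-0.001, -1.0, -0.005]]
force: [-0.1, 0.8, -1.1]
opening: 0.289
```

Emit:
play_rows(
  commands=[
    [[0,0,0],[0,0,0]],
    [[0,0,0],[0,0,0]],
  ],
)

```text
time_s: 16.73
position: [0.5309, 0.0235, 0.1024]
tcp_rot: [[-0.022, 0.002, 1.0], [-1.0, -0.0, -0.022], [0.0, -1.0, 0.002]]
force: [0.3, -0.8, -1.3]
opening: 0.292
```

Run:
```python
from fit import *
s=read_state(); print(s["time_s"],s["position"],s["force"],s["moment"],s["opening"]*87)
f=np.mean([capture("side")["frame"].astype(float) for _ in range(4)],0).astype(np.uint8)
cv2.imwrite("pics/m1.png",cv2.resize(f[170:230,265:330,::-1],None,fx=9,fy=9,interpolation=cv2.INTER_CUBIC))
```

```text
16.725 [0.53091756 0.02353226 0.1023605 ] [ 0.31909874 -0.82722811 -1.32150933] [ 0.03471367 -0.00380133 -0.02813758] 25.393591031429185
```

View pics/m1.png

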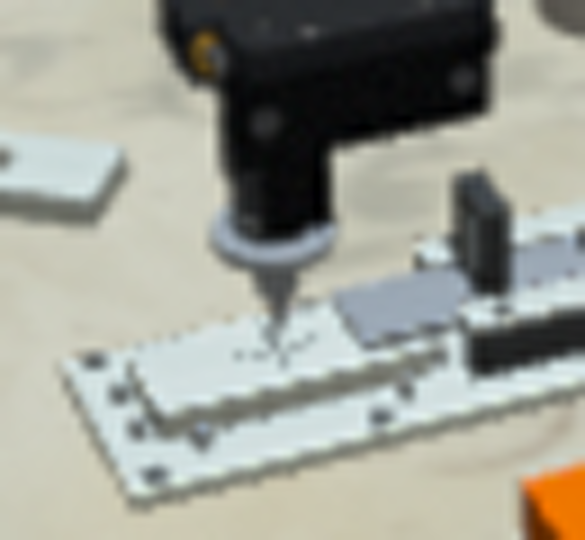

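The side view shows the pin right over the crossing (crop about (275,348)). I'll lower to about 3 mm above it and look closer.

Emit:
play_rows(
  commands=[
    [[0,0,-0.003],[0,0,0]],
    [[0,0,-0.0055],[0,0,0]],
    [[0,0,-0.0055],[0,0,0]],
    [[0,0,-0.0055],[0,0,0]],
  ],
)

```text
time_s: 17.42
position: [0.5303, 0.024, 0.0959]
tcp_rot: [[-0.021, -0.0, 1.0], [-1.0, 0.0, -0.021], [-0.0, -1.0, -0.0]]
force: [0.2, -0.8, -1.4]
opening: 0.291
```

Run:
```python
from fit import *
s=read_state(); print(s["time_s"],s["position"],s["force"])
C=[capture("side") for _ in range(6)]; c=C[0]
f=np.mean([q["frame"].astype(float) for q in C],0)
def proj(p):
    w=np.linalg.inv(c["cam_to_world"])@np.r_[p,1]; q,_=cv2.projectPoints(w[:3].reshape(1,3),np.zeros(3),np.zeros(3),c["mtx"],np.array(c["dist_coeffs"])); return q.ravel()
for p in([.53,.02,.02],[.535,.02,.02],[.53,.025,.02],[.53,.02,.025]): print(p,proj(p))
k=24; g=np.clip((f[195:217,283:309,::-1]-40)*1.25,0,255).astype(np.uint8)
cv2.imwrite("pics/m2.png",cv2.resize(g,None,fx=k,fy=k,interpolation=cv2.INTER_CUBIC))
print(f[198:216,284:306].mean(-1).astype(int))
```

```text
17.425 [0.53034908 0.02403897 0.09592383] [ 0.20909468 -0.78260088 -1.3564088 ]
[0.53, 0.02, 0.02] [296.34291052 209.31373715]
[0.535, 0.02, 0.02] [297.98935199 208.88950119]
[0.53, 0.025, 0.02] [295.72572947 208.37906087]
[0.53, 0.02, 0.025] [296.26047067 207.88091255]
[[199 198 198 196 162 166 167 139  92  65  45  43  64 102 125 159 164 141
  150 171 175 176]
 [200 199 199 196 152 130 155 164 161 156 136 134 159 167 165 160 134 126
  167 181 184 185]
 [200 198 199 200 190 135 109 121 144 158 159 159 160 150 124 112 135 173
  189 193 195 196]
 [201 200 200 201 202 190 161 126 109  97  99 103 103 102 130 139 183 197
  197 196 187 185]
 [200 200 201 202 202 201 196 192 182 106  77  79  79  95 177 189 196 185
  172 170 169 168]
 [200 200 201 201 200 201 199 201 197 115  78  79  80 106 145 153 179 188
  153 162 167 168]
 [200 200 200 198 195 199 198 201 201 147  98  79  86 140 177 187 214 218
  161 162 168 167]
 [200 199 198 200 200 199 185 209 220 192 145  94 116 204 220 219 221 222
  208 140 157 167]
 [197 198 189 209 219 219 217 222 223 217 136  87 123 211 222 217 218 219
  217 160 145 164]
 [187 212 216 222 220 219 218 219 220 219 161 100 126 205 213 180 210 218
  220 211 158 161]
 [215 217 218 218 217 217 217 215 218 217 205 145 159 168 184 208 219 221
  221 222 210 141]
 [216 216 217 216 216 217 214 176 205 178 185 202 168 206 217 220 221 220
  220 222 224 212]
 [216 216 216 217 217 218 218 214 219 215 217 218 174 212 221 221 222 221
  221 225 222 184]
 [217 218 218 219 220 220 220 220 220 219 220 221 216 220 221 225 220 182
  141 141 140 128]
 [220 220 220 220 219 219 220 220 221 220 219 224 219 182 141 140 139 127
  113 113 115 116]
 [218 219 219 220 220 218 219 223 217 181 139 140 139 126 113 112 115 116
  116 123 145 162]
 [219 217 218 222 215 172 136 138 138 125 113 113 114 115 115 123 144 161
  172 204 213 217]
 [199 166 134 138 137 122 111 110 113 114 110 121 141 160 172 203 212 215
  215 219 220 218]]
```

View pics/m2.png

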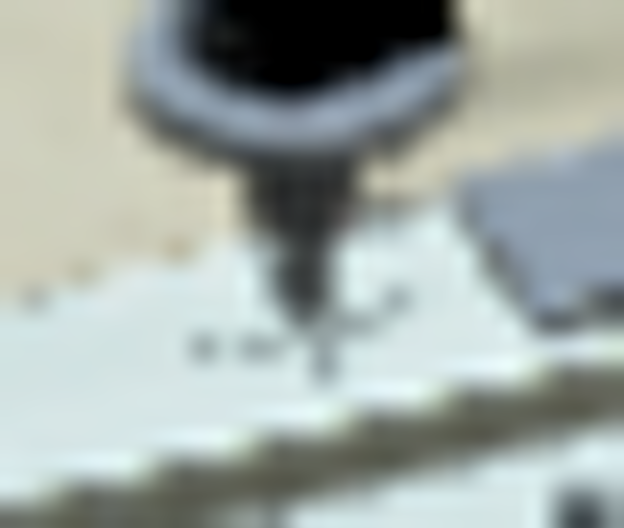

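The close-up shows the crossing at about (295.2,208.4) and the tip at (295.1,208.1), some 2 mm above it. So the tip should land within about 1.5 mm, slightly to −y. I'll correct by +0.4/+0.8 mm and press straight down.

Emit:
play_rows(
  commands=[
    [[0.0004,0.0008,0],[0,0,0]],
    [[0.0004,0.0008,0],[0,0,0]],
    [[0.0004,0.0008,-0.001],[0,0,0]],
    [[0.0004,0.0008,-0.002],[0,0,0]],
    [[0.0004,0.0008,-0.0035],[0,0,0]],
    [[0.0004,0.0008,-0.005],[0,0,0]],
    [[0.0004,0.0008,-0.006],[0,0,0]],
    [[0.0004,0.0008,-0.006],[0,0,0]],
  ],
)

```text
time_s: 18.73
position: [0.531, 0.0248, 0.0911]
tcp_rot: [[-0.021, 0.001, 1.0], [-1.0, -0.0, -0.021], [0.0, -1.0, 0.001]]
force: [-1.1, 0.5, 8.3]
opening: 0.288
```

Emit:
play_rows(
  commands=[
    [[0,0,-0.001],[0,0,0]],
    [[0,0,-0.002],[0,0,0]],
    [[0,0,-0.003],[0,0,0]],
    [[0,0,-0.004],[0,0,0]],
    [[0,0,-0.005],[0,0,0]],
    [[0,0,-0.006],[0,0,0]],
    [[0,0,-0.006],[0,0,0]],
  ],
)

```text
time_s: 19.6
position: [0.5308, 0.0249, 0.0843]
tcp_rot: [[-0.021, 0.0, 1.0], [-1.0, 0.0, -0.021], [-0.0, -1.0, 0.0]]
force: [-1.0, 1.0, 2.2]
opening: 0.288
```

Emit:
play_rows(
  commands=[
    [[0,0,-0.0007],[0,0,0]],
    [[0,0,-0.0014],[0,0,0]],
    [[0,0,-0.002],[0,0,0]],
    [[0,0,-0.002],[0,0,0]],
  ],
)

```text
time_s: 20.1
position: [0.531, 0.0249, 0.0832]
tcp_rot: [[-0.021, 0.001, 1.0], [-1.0, -0.0, -0.021], [0.0, -1.0, 0.001]]
force: [-2.8, 0.7, 11.2]
opening: 0.292
```

Emit:
play_rows(
  commands=[
    [[0,0,0.01],[0,0,0]],
    [[0,0,0.03],[0,0,0]],
    [[0,0,0.06],[0,0,0]],
    [[-0.013,-0.035,0.08],[0,0,0]],
    [[-0.032,-0.08,0.08],[0,0,0]],
    [[-0.05,-0.126,0.08],[0,0,0]],
    [[-0.068,-0.172,0.08],[0,0,0]],
    [[-0.079,-0.201,0.08],[0,0,0]],
    [[-0.079,-0.201,0.08],[0,0,0]],
    [[-0.079,-0.201,0.08],[0,0,0]],
  ],
)

```text
time_s: 21.35
position: [0.4516, -0.1757, 0.1617]
tcp_rot: [[-0.022, -0.001, 1.0], [-1.0, 0.001, -0.022], [-0.001, -1.0, -0.001]]
force: [0.4, -0.3, -1.5]
opening: 0.289
```

Run:
```python
from fit import *
s=read_state(); print(s["time_s"],s["position"],s["force"],s["moment"])
c=capture("top")
X,m=region(c,(.5,.72,-.04,.09),.056,.07,.0625); print("knob",rect(X))
f=c["frame"].astype(int).mean(-1).astype(int); print(f[225:236,308:320])
a=capture("side"); save(a,"s1.png",(265,150,345,280),4)
b=cv2.imread("pics/s1.png"); b2=cv2.resize(c["frame"][215:245,298:330,::-1],None,fx=14,fy=14,interpolation=cv2.INTER_CUBIC)
h=np.zeros((520,320+448,3),np.uint8); h[:,:320]=b; h[:420,320:]=b2; cv2.imwrite("pics/s2.png",h)
```

```text
21.35 [ 0.45160926 -0.17571751  0.16168317] [ 0.40942271 -0.33857387 -1.47662945] [0.04282571 0.05157587 0.03131089]
knob (array([601.2,  25. ]), array([24. , 10.7]), 88.9)
[[153 166 166 165 162 161 145 152 165 165 160 163]
 [144 166 163 163 163 160 135 140 163 166 163 161]
 [144 164 166 162 161 162 133 141 163 168 162 163]
 [144 166 162 159 162 160 142 149 166 166 163 161]
 [145 164 164 162 160 160 147 152 165 166 161 162]
 [134 148 148 145 145 142 132 134 148 149 147 147]
 [136 156 156 148 151 151 135 141 154 153 151 151]
 [145 165 165 160 159 160 144 153 162 164 162 163]
 [146 165 164 162 159 161 146 151 163 162 162 159]
 [147 164 163 162 161 163 148 152 164 164 162 163]
 [145 163 163 160 160 161 143 151 165 164 159 164]]
```

View pics/s2.png

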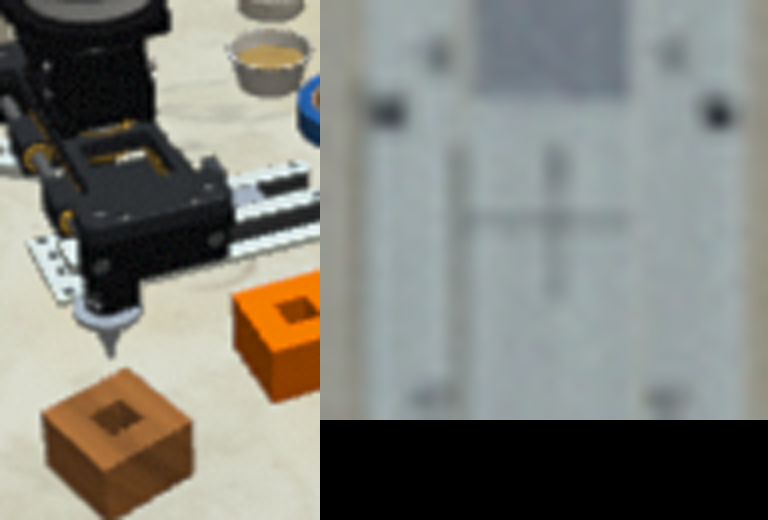

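The side view shows the punch upright over the empty hole of the wooden stand. The top view shows the plate and gate unmoved. Lowering it.

Emit:
play_rows(
  commands=[
    [[0,0,-0.02],[0,0,0]],
    [[0,0,-0.04],[0,0,0]],
    [[0,0,-0.055],[0,0,0]],
    [[0,0,-0.068],[0,0,0]],
    [[0,0,-0.075],[0,0,0]],
    [[0,0,-0.0775],[0,0,0]],
    [[0,0,-0.0775],[0,0,0]],
    [[0,0,-0.0775],[0,0,0]],
  ],
)

```text
time_s: 22.45
position: [0.452, -0.1764, 0.0849]
tcp_rot: [[-0.021, 0.001, 1.0], [-1.0, -0.001, -0.021], [0.0, -1.0, 0.001]]
force: [0.3, 0.7, -2.5]
opening: 0.294
```

Emit:
play_rows(
  commands=[
    [[0,0,-0.0008],[0,0,0]],
    [[0,0,-0.0015],[0,0,0]],
    [[0,0,-0.0015],[0,0,0]],
  ],
)

```text
time_s: 22.82
position: [0.452, -0.1764, 0.0838]
tcp_rot: [[-0.021, 0.001, 1.0], [-1.0, -0.001, -0.021], [0.001, -1.0, 0.001]]
force: [-0.8, 0.7, 4.4]
opening: 0.291
```

Contact on the stand at the original height. Release, clear out upward and check.

Emit:
play_rows(
  commands=[
    [[0,0,0],[0,0,0]],
    [[0,0,0],[0,0,0]],
    [[0,0,0],[0,0,0]],
    [[0,0,0.02],[0,0,0]],
    [[0,0,0.06],[0,0,0]],
    [[0,0,0.11],[0,0,0]],
    [[-0.04,-0.03,0.15],[0,0,0]],
    [[-0.05,-0.08,0.16],[0,0,0]],
    [[-0.05,-0.13,0.16],[0,0,0]],
    [[-0.06,-0.18,0.16],[0,0,0]],
  ],
  gripper=0.06,
)

```text
time_s: 24.08
position: [0.3918, -0.3579, 0.2435]
tcp_rot: [[-0.021, 0.001, 1.0], [-1.0, -0.001, -0.021], [0.001, -1.0, 0.001]]
force: [-0.5, -0.3, 0.1]
opening: 0.689
```

Emit:
play_rows(
  commands=[
    [[-0.04,-0.05,0],[0,0,0]],
    [[-0.08,-0.1,0],[0,0,0]],
    [[-0.1,-0.13,0],[0,0,0]],
    [[-0.1,-0.13,0],[0,0,0]],
  ],
)

```text
time_s: 24.58
position: [0.2899, -0.4888, 0.2427]
tcp_rot: [[-0.026, -0.0, 1.0], [-1.0, -0.001, -0.026], [0.001, -1.0, -0.0]]
force: [0.7, 0.4, -0.2]
opening: 0.69
```

Run:
```python
from fit import *
s=read_state(); print(s["time_s"],s["position"],s["force"])
for n in("top","side"):
    c=capture(n); print(n)
    for nm,a in(("stand",((.38,.52,-.25,-.1),.041,.0455,.044)),("dome",((.38,.52,-.25,-.1),.108,.15,.122)),("knob",((.5,.72,-.04,.09),.056,.07,.0625)),("drilled",((.42,.54,.13,.24),.006,.018,.012))):
        try: X,m=region(c,*a); print(nm,rect(X),len(X))
        except Exception as e: print(nm,"none")
    P=cloud(c); q=(abs(P[...,0]-.45)<.03)&(abs(P[...,1]+.175)<.03); print("punch maxz",np.nanmax(P[...,2][q]))
```

```text
24.575 [ 0.28994422 -0.4887674   0.24266947] [ 0.68457928  0.42741131 -0.192194  ]
top
stand (array([ 452.2, -175. ]), array([64.2, 64.3]), 16.0) 212
dome (array([ 452.6, -173.6]), array([22.6, 19.9]), 88.8) 71
knob (array([601.2,  25. ]), array([24. , 10.7]), 88.9) 48
drilled (array([481.8, 184.1]), array([41.9, 90.7]), 49.0) 411
punch maxz 0.11882646315362888
side
stand (array([ 450. , -177.7]), array([65.8, 67.5]), 16.8) 305
dome (array([ 445.3, -191.9]), array([24.4, 22. ]), 69.3) 62
knob (array([597.4,  18.7]), array([12.4, 32.9]), 4.8) 30
drilled (array([504.8, 162.9]), array([46.2, 31.5]), 65.5) 75
punch maxz 0.11745978770706489
```

```bash
python3 -c "
from rig import *
print(hand_in()); print(read_state()['time_s'])"
```

```text
the job is handed in; nothing more can be done
None
the job is handed in; nothing more can be done
```

The job is done and handed in, finished at about 25 s of the 72 s allowed. I opened the gate to its stop and laid the blank in the pocket. I then shut the gate over its end, punched at the crossed lines and hung the punch back in its stand.

**What the last checks showed:**
- **Plate:** it lies flat, with its top at about 20 mm, between the pins and lines up. It sits about 1.7 mm to −y of the pocket centre, within the pocket's play.
- **Gate:** it went about 45 mm to its shut stop, pressing with about 7 N. The knob was still in the same place after punching.
- **Punch stroke:** the force rose to about 10 N, dropped to about 3.5 N at the snap, then rose to about 12 N at the hard stop. The TCP went down about 10 mm from contact, so the pin should be fully in.
- **Punch in its stand:** upright, within 0.5 mm of where it hung at the start and with its dome at the same height.
- **Drilled plate:** the final top-camera fit matches its starting place. I did not re-measure the other bystanders.

**What disagreed or could not be checked:**
- The two cameras differ by 3–4 mm, so I aimed the punch by relative measurements.
- At the mark, the side view suggested up to about 1.5 mm more towards +y than the top view. I split the difference, so the spot should be within about 1 mm of the crossing.
- The punch spot itself cannot be seen in the pictures, so its position is not confirmed.

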